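Hold open the cover of a make-up organiser whose slide catch may be on

ROBOT

A 6-joint arm with a two-finger parallel gripper is mounted at the origin on the work surface. World frame = base frame: x ahead of the robot, y to its left, z up, the work surface at z = 0. Lengths are in m, angles in rad, forces in N, time in s.
With the tool pointing down it reaches from about 0.375 to 0.925 m from the base axis. Payload 5.7 kg.
Tool frame: the origin (TCP) lies midway between the tips of the shut fingers; the grasp point (between the pads) lies 19 mm behind it (arm.hold_point_z is the distance from the TCP to the grasp point, in m); z points along the fingers, y is the line along which they close (so a half turn about z gives the same grasp; the last joint's range is limited). The gripper opens to 88 mm and grips with 3 to 60 N. Pads are 20 mm wide; open, the fingers measure 115 mm over their backs; the gripper's body (75 mm by 178 mm) begins 61 mm behind the grasp point.
Start: joints at [1.091, 0.359, 1.51, -0, 1.272, -0.115], TCP at [0.214, 0.56, 0.223] pointing down, gripper open.
Joint ranges: [-2.97, 2.97], [-1.01, 2.36], [0.21, 2.38], [-0.96, 4.11], [0.2, 2.71], [-2.98, 2.98]. Speed limits (rad/s): [2.39, 2.39, 3.14, 3.14, 3.14, 3.14].

INTERFACE

Orientations are given as a unit quaternion [w, x, y, z].
In Python, from rig import arm, read_camera, camera_model, ticket gives the robot as it stands.
- The arm moves only by the shell command python3 -m handwheel 'ROWS' [OPENING]. ROWS is JSON, a list that holds one entry, the list of rows, each a list of 4 numbers: the shift along the tool's x, y, z in cm, then the turn about the tool's z in degrees. In form: [[[x, y, z, turn], ...]]. A call has 1 to 5 rows; each row is the pose to reach, as a shift and turn from the pose commanded when the call began, along the tool's axes at that moment; what a row does not reach only later rows make up. A row lasts 1/8 s, in which the tool goes at most 62.5 mm and 10.7 degrees, less where a joint would pass 70% of its speed; a pose out of reach is approached as far as the arm can. A call with a gripper value outside its range is refused whole. OPENING is the finger opening in cm, from 0 to 8.78, set as the call begins (- or left out, the last holds). The fingers move at their own pace and stop on an object; the grip force is fixed at half the most. Time passes only in rows, so rows that repeat a pose let the fingers close. It gives the time, the measured TCP pose, the force, the opening and the grip force at its end, in the units of the state.
- arm.observe(): the state, without advancing time (a new reading comes with each control period).
- read_camera(name): name is "scene" or "top" or "wrist"; returns the picture (400x640x3 uint8, red, green, blue); there is no depth.
- camera_model(name): a dict with "fov_y" (degrees; the focal length in pixels is half the picture's height over the tangent of half this angle, whatever the lens; pixels are square), "cx", "cy" (the principal point, pixels), "k1" (the pictures are not rectified: a ray, as slopes to the right and down, at radius r is drawn at 1 + k1 r^2 times it, then the intrinsics apply), "cam_to_world" (4x4, takes a point from camera to world coordinates); the wrist camera has in their place "mount" (4x4, takes a point from camera to tool coordinates, whose origin is the TCP and whose axes are the flange's). Camera axes: x right, y down, z forward; pixel columns grow to the right and rows downward; lengths in m; the calibration is good to about 2 mm. A picture is of the moment at which its call begins: read the wrist's pose just before it. camera_model takes no time and is no camera call.
- ticket.hand_in(): hands the job in; it is judged then, once.
The state is a dict: "clock": time; "qpos": joint angles; "qvel": joint speeds; "joint_efforts": joint torques, N m; "eef_pos": TCP position; "ee_rot": TCP orientation; "ft_force": force on the tool from outside, world axes, zero at the start; "torque": the same for the moment, N m; "gripper_width": finger opening in m; "grip_force": force on a finger pad.
Only numpy, scipy, OpenCV 4.12 (cv2) and the standard library are available. Lean on these libraries where they do the work, as an engineer would, in place of code of your own. Each camera call takes 0.05 s, during which the arm holds its last target. There are 200 camera calls.

TASK

Take hold of the round pull on the make-up organiser's hinged cover and, before touching the slide catch, give it a gentle tug upwards to learn whether the cover is caught; if it is, do not force it, but push the slide catch to the other end of its slot. Then raise the cover by its pull to about sixty degrees and finish while still holding it there with the gripper, as it would fall shut. Leave the other things on the desk and on the organiser where they are.

Things in the scene. Friction and masses are not known exactly. Their poses are not given: they have to be found in the camera images.
- case: White plastic make-up organiser, fixed on the desk: 200 mm deep (its x, front to back), 280 mm wide (its y, to its left seen from the robot), 100 mm high. Origin: centre of its underside. On top: a 50 mm deep ledge along the front edge (top at z = 100 mm) with the slide catch, and behind it the hinged cover.
- cover (a joint): Opening angle of the cover (rad): 0 shut (level), grows as its front edge rises, stop at 1.45. Turns freely, falls shut when let go. Caught, it lifts only about 0.02 rad (2 to 3 mm at the front) and stops hard; free, it lifts with 1 to 3 N. A pull of 8 N is enough to tell.
- hinge (a point): Middle of the cover's hinge line, fixed at x = 95, y = 0, z = 103 mm of the case frame; the line runs along the case's y. The cover is a white plate 143 mm deep, 270 mm wide, 6 mm thick, 0.2 to 0.35 kg, hinged along its back edge; the hinge line lies at half its thickness.
- pull (a point): Centre of the cover's pull: an upright aluminium disc, 28 mm diameter, 14 mm thick along the case's y (flat faces left and right), on a 10 mm stem, 32 mm above the middle of the cover plate and 118 mm in front of the hinge line: x = -23, y = 0, z = 135 mm of the case frame when shut. Pinched on its flat faces it can turn between the fingers as the cover swings.
- catch_grip (a point): A point on the thumb block of the slide catch, 12 mm above the ledge. The block is aluminium, 16 x 16 mm, its top 20 mm above the ledge. It slides only along the case's y, from the right end of its slot to the left end; it starts at the right end or up to 6 mm from it. 2 to 4 N push it; it stays where it is left.
- slot (a point): Middle of the catch's dark slot, on the ledge's top at x = -78, y = 0 mm of the case frame; the block's centre travels from 15 mm right (-y) to 15 mm left (+y) of it. Which end holds the cover differs and cannot be seen. If the cover is caught as found, it is free with the block fully at the left end; if it is free as found, moving the block may catch it.
- cream_jar: Bystander, leave alone: squat amber glass jar with white cap, 38 mm diameter, 35 mm high, standing on the right end of the organiser's ledge; origin: centre of its underside
- polish: Bystander, leave alone: small nail polish bottle, 24 mm square body, black cap, 56 mm high, standing on the left end of the organiser's ledge; origin: centre of its underside
- lotion: Bystander, leave alone: white lotion bottle, 50 mm diameter, 150 mm high, standing on the desk to the left of the organiser; origin: centre of its underside
- perfume: Bystander, leave alone: flat amber perfume bottle 50 x 30 mm, 90 mm high with its black cap, behind the organiser; origin: centre of its underside
- mug: Bystander, leave alone: white mug, 76 mm diameter, 85 mm high, on the desk to the right of the organiser; origin: centre of its underside
- compact: Bystander, leave alone: black round powder compact, 64 mm diameter, 16 mm thick, lying behind the organiser; origin: centre of its underside

How it is judged:
By the outcome, as a careful person would: the job done as asked, in the order asked, and still so for the second after the job is handed in, while the arm keeps its last pose, push and grip.
It also fails if it takes over 56 s, if anything falls off the work surface, if the arm or the gripper's body presses on something with over 40 N, if the wrist force passes 120 N, or if a joint passes its speed limit or range.

## Working session

There is one attempt and no reset: what is moved stays moved. The work goes in short steps, Python scripts to look and compute and a shell command to move; the robot and the scene stay as the last step left them, time stands still between calls to the robot, and variables do not carry over. Pictures are saved under pics/ and viewed, at most 10 in all, crops included, and the job is handed in when it is done.

```bash
mkdir -p pics; python3 - <<'E'
from rig import arm, read_camera, camera_model
import cv2, numpy as np
for n in ("scene","top"):
    im=read_camera(n); cv2.imwrite(f"pics/{n}0.png",im[:,:,::-1])
    m=camera_model(n); print(n,{k:(np.round(v,4).tolist() if k=="cam_to_world" else v) for k,v in m.items()})
m=camera_model("wrist");print(np.round(m["mount"],4).tolist(),m["fov_y"],m["k1"])
s=arm.observe();print(s["clock"],s["eef_pos"],s["ee_rot"],s["gripper_width"],arm.hold_point_z)
E
```

```text
scene {'fov_y': 50.63763935727479, 'cx': 323.959017209274, 'cy': 203.02037226606507, 'k1': -0.005645063216863376, 'cam_to_world': [[0.6319, 0.4574, -0.6257, 1.1871], [0.775, -0.3742, 0.5092, -0.4169], [-0.0012, -0.8067, -0.5909, 0.6119], [0.0, 0.0, 0.0, 1.0]]}
top {'fov_y': 54.48192112218965, 'cx': 319.01681523874987, 'cy': 209.50583490502672, 'k1': -0.05905011699714824, 'cam_to_world': [[0.0198, -0.9985, 0.0514, 0.6032], [-0.9991, -0.0178, 0.0377, 0.0295], [-0.0367, -0.0521, -0.998, 1.0061], [0.0, 0.0, 0.0, 1.0]]}
[[0.001, -0.9683, -0.2496, 0.0677], [1.0, 0.001, 0.0002, -0.0007], [0.0, -0.2496, 0.9683, -0.1623], [0.0, 0.0, 0.0, 1.0]] 66.06100165887653 -0.04626987809732191
0.1 [0.21378378 0.55995697 0.22187947] [-2.43148215e-04  1.81408790e-01  9.83407416e-01 -8.03549969e-04] 0.08772435066216665 0.0187
```

View pics/top0.png

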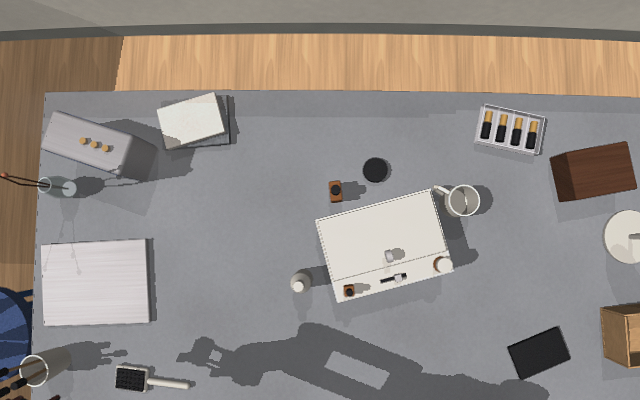

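View pics/scene0.png

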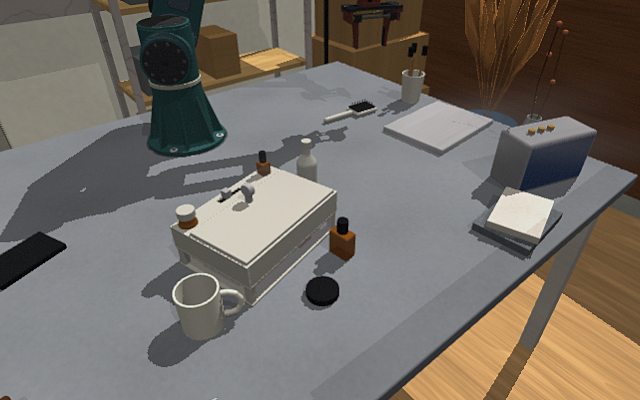

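The top view shows the organiser with corners at about (316,219), (434,189), (453,272) and (338,302). The pull is near (391,256) and the catch block near (398,278), at the right end of the dark slot. The jar is at (443,264) and the polish at (349,290). The scene view shows the same layout with the cover shut.

```bash
cat > h.py <<'E'
import numpy as np, cv2
from rig import arm, read_camera, camera_model
from scipy.spatial.transform import Rotation as R
def tool(s=None):
    s=s or arm.observe(); q=s["ee_rot"]; T=np.eye(4)
    T[:3,:3]=R.from_quat([q[1],q[2],q[3],q[0]]).as_matrix(); T[:3,3]=s["eef_pos"]; return T
def cam(n):
    m=camera_model(n); T=np.array(m["cam_to_world"]) if n!="wrist" else tool()@np.array(m["mount"])
    f=200/np.tan(np.radians(m["fov_y"])/2); return m,f,T
def cast(n,uv,z,c=None):
    m,f,T=c or cam(n); d=np.array([(uv[0]-m["cx"])/f,(uv[1]-m["cy"])/f]); s=d.copy()
    for _ in range(10): s=d/(1+m["k1"]*(s@s))
    r=T[:3,:3]@np.array([*s,1]); o=T[:3,3]; return o+r*(z-o[2])/r[2]
def proj(n,P,c=None):
    m,f,T=c or cam(n); p=np.linalg.inv(T)@np.array([*P,1]); s=p[:2]/p[2]; s=s*(1+m["k1"]*(s@s))
    return s*f+[m["cx"],m["cy"]]
E
python3 - <<'E'
from h import *
im=cv2.imread("pics/top0.png"); 
g=im.min(axis=2); mask=(g>185).astype(np.uint8)
mask=cv2.morphologyEx(mask,cv2.MORPH_CLOSE,np.ones((5,5)));mask=cv2.morphologyEx(mask,cv2.MORPH_OPEN,np.ones((25,25)))
cs,_=cv2.findContours(mask[150:320,280:480],cv2.RETR_EXTERNAL,2); c=max(cs,key=cv2.contourArea)+[280,150]
r=cv2.minAreaRect(c);b=cv2.boxPoints(r);print(b.round(1).tolist())
W=[cast("top",p,.102) for p in b]
for i in range(4):
    d=W[(i+1)%4]-W[i];print(W[i].round(4),np.linalg.norm(d).round(4),np.degrees(np.arctan2(d[1],d[0])).round(1))
for n,uv,z in(("pull",(391,256),.135),("block",(398,278.5),.12),("slotL",(381,282),.1),("slotR",(407,274.5),.1)):print(n,cast("top",uv,z).round(4))
x=cv2.resize(im[170:320,300:490],None,fx=4,fy=4,interpolation=cv2.INTER_CUBIC);cv2.imwrite("pics/topc.png",x)
E
```

```text
[[314.1000061035156, 219.60000610351562], [430.3999938964844, 187.6999969482422], [453.29998779296875, 271.1000061035156], [337.0, 303.0]]
[0.626  0.0746 0.102 ] 0.2806 -73.6
[ 0.7051 -0.1946  0.102 ] 0.1994 -164.3
[ 0.5132 -0.2486  0.102 ] 0.2779 106.4
[0.4346 0.0179 0.102 ] 0.1997 16.5
pull [ 0.5474 -0.0998  0.135 ]
block [ 0.4961 -0.1185  0.12  ]
slotL [ 0.4849 -0.0828  0.1   ]
slotR [ 0.5033 -0.1425  0.1   ]
```

View pics/topc.png

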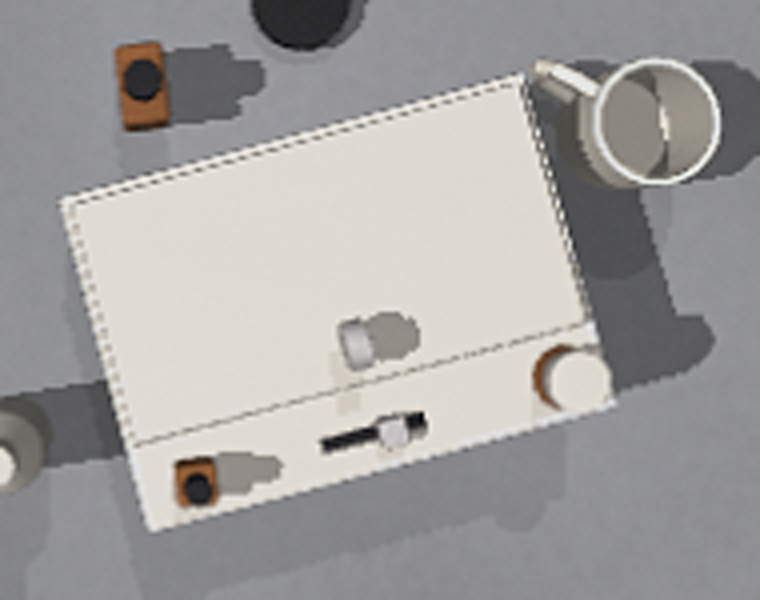

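The crop shows the pull disc at about (389,256) full-frame. The block top is at (398.5,277.5), near the right end of the slot, which runs from (380.5,281.5) to (406.5,275.5). The measured size of 280×199 mm matches the case.

```bash
python3 - <<'E'
from h import *
c=[(316.2,220.4),(430.7,188.4),(453.2,270.7),(337.5,301.9)]
m=np.array([[100,140],[100,-140],[-100,-140],[-100,140]])/1e3
W=np.array([cast("top",p,.1)[:2] for p in c])
A,B=m-m.mean(0),W-W.mean(0)
th=np.arctan2((A[:,0]*B[:,1]-A[:,1]*B[:,0]).sum(),(A*B).sum()); C=W.mean(0)
Rz=np.array([[np.cos(th),-np.sin(th)],[np.sin(th),np.cos(th)]])
print(C,np.degrees(th),(B-A@Rz.T).round(4).tolist())
np.savez("case.npz",C=C,th=th)
for n,uv,z in(("pulltop",(389,256),.147),("blocktop",(398.5,277.5),.12),("slotL",(380.5,281.5),.1),("slotR",(406.5,275.5),.1)):
    print(n,(Rz.T@(cast("top",uv,z)[:2]-C)).round(4))
P=C+Rz@[-.023,0]; T=tool()
for z in (.215,):
    d=T[:3,:3].T@(np.array([*P,z])-T[:3,3]); print("pull",P,"shift cm",(d*100).round(2))
ty=T[:3,1]; print("turn",-(np.degrees(th)+90-np.degrees(np.arctan2(ty[1],ty[0]))))
E
```

```text
[ 0.56974551 -0.08957014] 16.198930744024025 [[-0.0024, -0.003], [-0.001, 0.0003], [0.0012, 0.0029], [0.0021, -0.0002]]
pulltop [-0.0219  0.0021]
blocktop [-0.0769 -0.0089]
slotL [-0.0782  0.031 ]
slotR [-0.0805 -0.0306]
pull [ 0.54765863 -0.09598652] shift cm [-54.59 -49.36   0.76]
turn -37.102586489709324
```

```bash
python3 -m handwheel '[[[-4.5,-4.1,0,0],[-9,-8.2,0,0],[-13.5,-12.3,0,0],[-18,-16.4,0,0],[-22.5,-20.5,0,0]]]'; python3 -m handwheel '[[[-4.5,-4.1,0,0],[-9,-8.2,0,0],[-13.5,-12.3,0,0],[-18,-16.4,0,0],[-22.5,-20.5,0,0]]]'; python3 -m handwheel '[[[-4.8,-4.2,0,-9.3],[-9.6,-8.4,0.5,-18.6],[-9.6,-8.4,0.8,-27.9],[-9.6,-8.4,0.8,-37.1],[-9.6,-8.4,0.8,-37.1]]]'
python3 - <<'E'
from h import *
im=read_camera("wrist");cv2.imwrite("pics/w1.png",im[:,:,::-1])
d=np.load("case.npz");C,th=d["C"],d["th"];c,s=np.cos(th),np.sin(th)
T=tool();print(T.round(4).tolist())
for P in((-.023,0,.135),(-.078,0,.1),(-.1,.14,.1),(-.1,-.14,.1)):
    print(P,proj("wrist",(C[0]+c*P[0]-s*P[1],C[1]+s*P[0]+c*P[1],P[2])).round(1))
E
```

```text
clock: 0.72
eef_pos: [0.3515, 0.2869, 0.2225]
ee_rot: [0.0, 0.181, 0.983, -0.0]
ft_force: [0.4, 0.3, -0.3]
gripper_width: 0.0879
grip_force: 0.0
clock: 1.35
eef_pos: [0.4886, 0.015, 0.2225]
ee_rot: [-0.0, 0.182, 0.983, 0.0]
ft_force: [1.0, -0.2, -0.0]
gripper_width: 0.0882
grip_force: 0.0
clock: 1.98
eef_pos: [0.5475, -0.0959, 0.2141]
ee_rot: [-0.001, -0.14, 0.99, 0.0]
ft_force: [0.1, -0.6, 0.0]
gripper_width: 0.0877
grip_force: 0.0
[[-0.9612, -0.2757, -0.0008, 0.5476], [-0.2757, 0.9612, 0.0002, -0.0957], [0.0007, 0.0004, -1.0, 0.2143], [0.0, 0.0, 0.0, 1.0]]
(-0.023, 0, 0.135) [321.8 207.8]
(-0.078, 0, 0.1) [321.6 137.1]
(-0.1, 0.14, 0.1) [480.8 112.2]
(-0.1, -0.14, 0.1) [162.2 112.9]
```

View pics/w1.png

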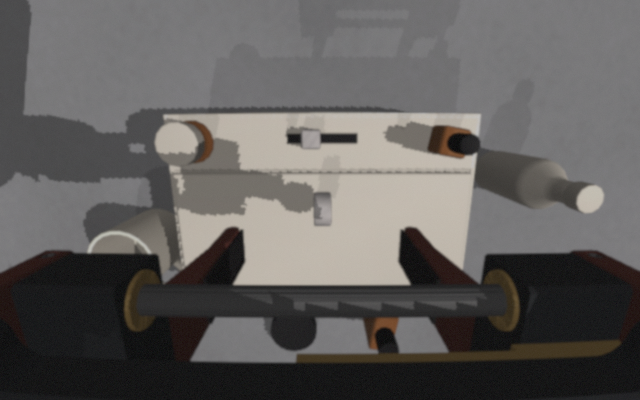

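The wrist view has the pull at (322,209) and the slot centre at (322,138). Front corners are at (163,114) and (481,114). All are within about 1 px of prediction, so I'll descend and grip.

```bash
python3 -m handwheel '[[[0,0,3,0],[0,0,6,0],[0,0,8,0],[0,0,9.5,0],[0,0,9.5,0]]]'; python3 -m handwheel '[[[0,0,0,0],[0,0,0,0],[0,0,0,0],[0,0,0,0],[0,0,0,0]]]' 0.6; python3 -m handwheel '[[[0,0,0,0],[0,0,0,0]]]'
```

```text
clock: 2.65
eef_pos: [0.5471, -0.0954, 0.1188]
ee_rot: [-0.001, -0.14, 0.99, 0.0]
ft_force: [-0.5, 0.3, -0.6]
gripper_width: 0.0878
grip_force: 0.0
clock: 3.28
eef_pos: [0.5479, -0.0959, 0.1198]
ee_rot: [0.0, -0.141, 0.99, -0.0]
ft_force: [-0.1, -0.4, 0.2]
gripper_width: 0.0412
grip_force: 0.0
clock: 3.52
eef_pos: [0.5479, -0.0958, 0.1196]
ee_rot: [-0.0, -0.141, 0.99, -0.0]
ft_force: [0.5, 0.7, 0.2]
gripper_width: 0.0212
grip_force: 0.0
```

```bash
python3 -m handwheel '[[[0,0,0,0],[0,0,0,0],[0,0,0,0],[0,0,0,0]]]' 0.6; python3 -m handwheel '[[[0,0,-0.1,0],[0,0,-0.1,0],[0,0,-0.1,0]]]'
```

```text
clock: 4.03
eef_pos: [0.5477, -0.0953, 0.1196]
ee_rot: [-0.0, -0.141, 0.99, 0.0]
ft_force: [-1.2, 4.1, 1.5]
gripper_width: 0.014
grip_force: 30.0
clock: 4.4
eef_pos: [0.5478, -0.0952, 0.12]
ee_rot: [-0.0, -0.141, 0.99, 0.0]
ft_force: [1.7, 5.2, -5.3]
gripper_width: 0.0139
grip_force: 30.0
```

```bash
python3 -m handwheel '[[[0,0,-0.1,0],[0,0,-0.1,0],[0,0,-0.1,0]]]';python3 -m handwheel '[[[0,0,-0.1,0],[0,0,-0.1,0],[0,0,-0.1,0]]]'
```

```text
clock: 4.78
eef_pos: [0.548, -0.0952, 0.1209]
ee_rot: [-0.0, -0.141, 0.99, 0.0]
ft_force: [3.1, 5.5, -6.1]
gripper_width: 0.0136
grip_force: 30.0
clock: 5.15
eef_pos: [0.5482, -0.0951, 0.1219]
ee_rot: [0.0, -0.141, 0.99, 0.001]
ft_force: [3.9, 6.0, -6.6]
gripper_width: 0.014
grip_force: 30.0
```

```bash
python3 -m handwheel '[[[0,0,-0.1,0],[0,0,-0.1,0],[0,0,-0.1,0]]]'
```

```text
clock: 5.52
eef_pos: [0.5484, -0.0951, 0.1229]
ee_rot: [0.0, -0.141, 0.99, 0.001]
ft_force: [5.3, 5.2, -6.3]
gripper_width: 0.0139
grip_force: 30.0
```

```bash
python3 -m handwheel '[[[-0.07,-0.03,0,0],[-0.14,-0.06,-0.1,0],[-0.14,-0.06,-0.1,0]]]'
```

```text
clock: 5.9
eef_pos: [0.5486, -0.095, 0.1236]
ee_rot: [-0.001, -0.141, 0.99, 0.001]
ft_force: [1.5, 6.1, -5.8]
gripper_width: 0.0136
grip_force: 30.0
```

```bash
python3 -m handwheel '[[[0,0.1,0,0],[-0.03,0.15,-0.1,0],[-0.06,0.15,-0.2,0],[-0.06,0.15,-0.2,0]]]'
python3 - <<'E'
from h import *
a=cv2.imread("pics/scene0.png")[150:280,160:350];b=read_camera("scene")[150:280,160:350,::-1]
cv2.imwrite("pics/cmp.png",cv2.resize(np.hstack([a,b]),None,fx=2,fy=2,interpolation=cv2.INTER_CUBIC))
E
```

```text
clock: 6.4
eef_pos: [0.5497, -0.0947, 0.1267]
ee_rot: [0.0, -0.141, 0.99, -0.0]
ft_force: [2.4, 1.2, -6.7]
gripper_width: 0.0142
grip_force: 30.0
```

View pics/cmp.png

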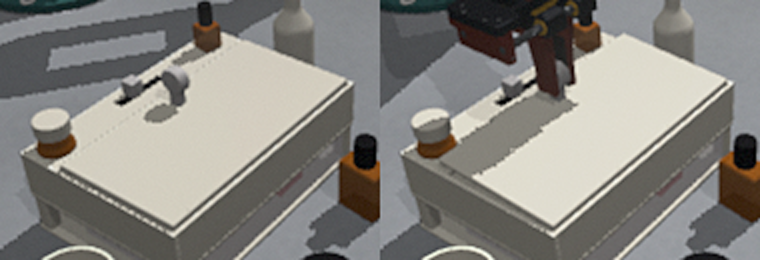

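The lift is steady at about 6 N. The pull has risen 7 mm, well past the 2.4 mm at which a caught cover would stop, and the picture shows a gap under the cover's front edge near (450,165). The cover is free, so I leave the catch alone and raise the cover along its arc.

```bash
python3 -m handwheel '[[[-0.12,0,-0.32,0],[-0.32,0,-0.81,0],[-0.54,0,-1.3,0],[-0.77,0,-1.78,0],[-1.03,0,-2.25,0]]]'; python3 -m handwheel '[[[0,0,0,0]]]'
```

```text
clock: 7.08
eef_pos: [0.5599, -0.0917, 0.1496]
ee_rot: [0.0, -0.141, 0.99, -0.0]
ft_force: [3.1, -0.6, -7.3]
gripper_width: 0.0139
grip_force: 30.0
clock: 7.2
eef_pos: [0.56, -0.0916, 0.1498]
ee_rot: [0.0, -0.141, 0.99, -0.0]
ft_force: [1.6, -1.7, -3.8]
gripper_width: 0.0138
grip_force: 30.0
```

```bash
python3 -m handwheel '[[[-0.43,0,-0.67,0],[-0.9,0,-1.32,0],[-1.41,0,-1.94,0],[-1.95,0,-2.52,0],[-2.54,0,-3.07,0]]]'; python3 -m handwheel '[[[0,0,0,0]]]'
```

```text
clock: 7.82
eef_pos: [0.584, -0.0846, 0.1802]
ee_rot: [-0.0, -0.141, 0.99, -0.0]
ft_force: [2.4, -3.4, -8.0]
gripper_width: 0.0139
grip_force: 30.0
clock: 7.95
eef_pos: [0.5845, -0.0845, 0.1805]
ee_rot: [0.0, -0.141, 0.99, -0.0]
ft_force: [1.2, -4.1, -2.0]
gripper_width: 0.0137
grip_force: 30.0
```

```bash
python3 -m handwheel '[[[-0.62,-0.03,-0.5,0],[-1.27,-0.06,-0.97,0],[-1.95,-0.09,-1.39,0],[-2.66,-0.12,-1.76,0],[-3.39,-0.15,-2.09,0]]]'; python3 -m handwheel '[[[0,0,0,0]]]'
```

```text
clock: 8.57
eef_pos: [0.6163, -0.0752, 0.2007]
ee_rot: [-0.001, -0.141, 0.99, 0.001]
ft_force: [-3.4, 2.5, -5.6]
gripper_width: 0.014
grip_force: 30.0
clock: 8.7
eef_pos: [0.617, -0.075, 0.201]
ee_rot: [0.0, -0.141, 0.99, 0.001]
ft_force: [-3.3, 5.0, -2.1]
gripper_width: 0.0138
grip_force: 30.0
```

```bash
python3 -m handwheel '[[[-0.5,0.04,-0.19,0],[-1.0,0.06,-0.36,0],[-1.52,0.08,-0.51,0],[-1.52,0.08,-0.51,0],[-1.52,0.08,-0.51,0]]]'; python3 -m handwheel '[[[0,0,0,0],[0,0,0,0]]]'
python3 - <<'E'
from h import *
cv2.imwrite("pics/s2.png",read_camera("scene")[:,:,::-1])
E
```

```text
clock: 9.32
eef_pos: [0.6314, -0.0709, 0.206]
ee_rot: [0.0, -0.141, 0.99, 0.0]
ft_force: [-3.9, 3.4, -4.1]
gripper_width: 0.0142
grip_force: 30.0
clock: 9.57
eef_pos: [0.6313, -0.0708, 0.206]
ee_rot: [0.0, -0.141, 0.99, 0.0]
ft_force: [-2.0, 4.7, -4.3]
gripper_width: 0.0135
grip_force: 30.0
```

View pics/s2.png

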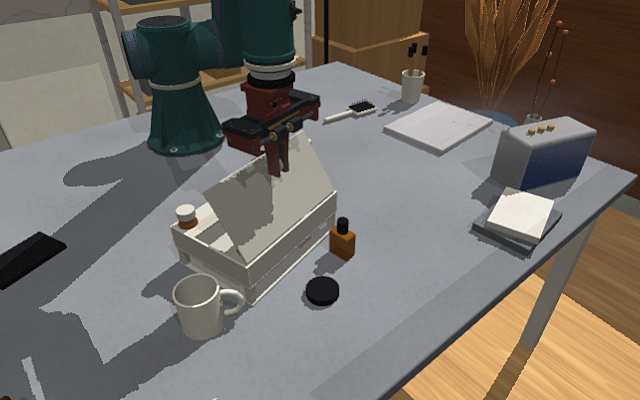

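The scene shows the cover raised, with its top edge near (210,185) to (310,140). The gripper is on the pull at (278,165), and the jar, mug, perfume and compact are where they were. The displacement of 87 mm back and 86 mm up matches 60°.

```bash
python3 -c "
from rig import ticket
print(ticket.hand_in())"
```

```text
the job is handed in; nothing more can be done
None
```

The tug showed the cover was free, so I left the slide catch alone, raised the cover by its pull to about 60° and handed the job in with the gripper still holding it.

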